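# Slide the loaded tray up onto the feed leaf

## Robot

A 6-joint arm with a two-finger parallel gripper is mounted at the origin on the work surface. World frame = base frame: x ahead of the robot, y to its left, z up, the work surface at z = 0. Lengths are in m, angles in degrees, forces in N, time in s.
With the tool pointing down it reaches from about 0.4 to 0.825 m from the base axis. Payload 7 kg.
Tool frame: the origin (TCP) lies at the very end of the fingers, on their centre line; the grasp point (between the pads) lies 19 mm behind it (ctrl.tcp_to_grasp is the distance from the TCP to the grasp point, in m); z points along the fingers, x is the direction in which the jaws open and shut, and the axes are right-handed (so a half turn about z gives the same grasp; the last joint's range is limited). The gripper opens to 88 mm and grips with 3 to 60 N. Pads are 19 mm wide; open, the fingers measure 130 mm over their backs; the gripper's body (78 mm by 193 mm) begins 47 mm behind the grasp point.
Start: joints at [87.21, 20.546, 0.682, 0, -70.136, -16.507], TCP at [0.223, 0.637, 0.227] pointing down, gripper open.
Joint ranges: [-176.03, 176.03], [-82.01, 121.73], [-58.28, 71.71], [-173.87, 95.51], [-174.79, -0.11], [-173.66, 173.66]. Speed limits (degrees/s): [136.94, 136.94, 172.46, 180, 180, 180].

## Interface

Orientations are given as [roll, pitch, yaw] about the fixed x, y, z axes, in that order (R = Rz(yaw) Ry(pitch) Rx(roll)).
In Python, from plant import sensors, vision, ticket, ctrl gives the robot as it stands. The module is installed in compiled form; this text tells all that it offers.
- The arm moves only by the tool drive_tool, never from a script. Its argument "moves" is a list of rows, each a list of 6 numbers: the shift along the tool's x, y, z in units of 0.15 m (1.0 is 0.15 m), then the turn, a rotation vector about the tool's x, y, z in units of 60 degrees (1.0 is 60 degrees). In form: [[dx, dy, dz, rx, ry, rz], ...]. A call has 1 to 8 rows; each row is the pose to reach, as a shift and turn from the pose measured when the call began, along the tool's axes at that moment; what a row does not reach only later rows make up. A row lasts 1/10 s, in which the tool goes at most 50 mm and 8.59 degrees, less where a joint would pass 70% of its speed; a pose out of reach is approached as far as the arm can. A call with a number of a shift or a turn outside -1 to 1 is refused whole. A call with a gripper value outside its range is refused whole. "fingers" is the opening, from -1 (shut) to 1 (fully open), set as the call begins (left out, the last holds). The fingers move at their own pace and stop on an object; the grip force is fixed at half the most. Time passes only in rows, so rows that repeat a pose let the fingers close. It gives the time, the measured TCP pose, the force and the opening at its end, in the units of the state.
- sensors.get_obs(): the state, without advancing time (a new reading comes with each control period).
- vision.snapshot(name): name is "scene" or "top" or "wrist"; returns a dict with "pixels" (384x512x3 uint8, red, green, blue), "fx", "fy", "cx", "cy" (pixels), "R" (3x3) and "t" (3): a world point X has camera coordinates R X + t. Camera axes: x right, y down, z forward; pixel columns grow to the right and rows downward; lengths in m; the calibration is good to about 2 mm. The wrist camera is an equidistant fisheye: a pixel r from the principal point sees the ray r / f radians off the axis. A picture is of the moment at which its call begins. There is no depth.
- ticket.close_job(): hands the job in, once; it reports no verdict.
The state is a dict: "clock": time; "joint_pos": joint angles; "qvel": joint speeds; "tau": joint torques, N m; "tool_pos": TCP position; "orientation": TCP orientation; "force": force on the tool from outside, world axes, zero at the start; "moment": the same for the moment, N m; "opening": finger opening in m.
Only numpy, scipy, OpenCV 4.12 (cv2) and the standard library are available. Lean on these libraries where they do the work, as an engineer would, in place of code of your own. Each camera call takes 0.05 s, during which the arm holds its last target.

## Task

Take the wooden tray by its upright grip board and slide it, with the tin standing in it, off the bench and up over the step onto the raised plywood leaf: tip only its nose up, set the nose down gently on the leaf while the tail still rests on the bench, and only then bring the tail up level, never carrying the tray through the air. Slide it on along the leaf until its nose bears gently and squarely against the stop batten, then let go and move clear. Do not ram or force the tray against the leaf or the batten, do not touch or topple the tin, and leave the hammer, spool and jar alone.

Things in the scene. Friction and masses are not known exactly. Their poses are not given: they have to be found in the camera images.
- frame: Steel base of the raised leaf, fixed to the bench (z = 0). Origin: on the bench straight below the middle of the leaf's front lip; x points from the lip along the leaf, the way the tray is to be slid, y across, z up. Four screws with small knobs, 31 high, stand outside the leaf at x = 60 and 290, y = -112 and 112. Pushing the tray on anything here with more than about 35 N counts as forcing.
- lip (a point): The step: same point and axes as the base's origin, below the lip. The plywood leaf is level, 340 long (x = 0 to 340), 200 wide, 8 thick, edges rounded 2. Its height is set by hand and not measured: its top is somewhere between 8 and 18 above the bench. It is clamped and does not give; find it by feel.
- batten_zone (a point): Bench-level point (x = 262 of the base, axes as the base's) in the middle of the range in which the stop batten may be set: a dark wooden bar across the leaf, 20 thick (x), 130 wide, 28 high above the leaf. Its face towards the lip lies anywhere between x = 240 and 284 of the base, not measured. It is clamped and does not give; find it by feel.
- tray: Open wooden tray, 0.35 kg, 220 long (x), 120 wide (y), walls 22 high and 5 thick, floor 5 thick. Origin: centre of its underside; z up; x points to its nose, the end that goes first. It starts on the bench in front of the lip, nose towards it, yawed by up to 0.12 rad and up to 20 aside. An upright grip board 14 thick (x) and 64 wide (y) stands across it at x = -25; its top is 80 above the underside.
- tray_grip (a point): Grasp point on the tray's grip board, 22 below its top: at x = -25, y = 0, z = 58 from the tray's origin; axes as the tray's. Pinch the board along the tray's x, from above.
- tray_nose (a point): Middle of the bottom edge of the tray's nose (x = 110, z = 0 of the tray); axes as the tray's.
- tray_tail (a point): Middle of the bottom edge of the tray's tail (x = -110, z = 0 of the tray); axes as the tray's.
- tin: Loose closed metal tin, 47 across the lid, 88 high, about 0.12 kg, standing in the tray about 75 in front of the tray's origin. Origin: centre of its underside, z up.
- tin_mid (a point): Centre of the tin, 44 above its underside; z is the tin's axis.
- hammer: Bystander: hammer lying on the bench, 240 long, origin under its middle, handle to its -x.
- spool_mid (a point): Bystander: centre of a wooden spool, 44 across, 60 high, standing on the bench.
- jar_mid (a point): Bystander: centre of a closed jar, 64 across, 100 high, standing on the bench.
Not all that is in view belongs to the job. What is shaped like the tin but blue or red is not meant.

How it is judged:
By the outcome, as a careful person would: the job done as asked, in the order asked, and still so for the second after the job is handed in, with the robot touching nothing.
It also fails if it takes over 64 s, if anything falls off the work surface, if the arm or the gripper's body presses on something with over 40 N, if the wrist force passes 120 N, or if a joint passes its speed limit or range.

## Working session

There is one attempt and no reset: what is moved stays moved. The work goes in short steps, Python scripts to look and compute and a tool call to move; the robot and the scene stay as the last step left them, time stands still between calls to the robot, and variables do not carry over. Pictures are saved under pics/ and viewed, and the job is handed in when it is done.

Besides the shell and the picture viewer there is one more tool, called after "Request:" by a JSON object that holds its "op" and its "data", one argument or row to a line. drive_tool: Moves the arm, as the interface text tells. Shifts and turns lie within -1 to 1; 1 stands for 0.15 m of shift or 60 degrees of turn. Its arguments: {"type":"object","properties":{"moves":{"type":"array"},"fingers":{"type":"number"}},"required":["moves"]}

```bash
ls; mkdir -p pics
cat > h.py <<'E'
import numpy as np, cv2
from plant import sensors, vision, ticket, ctrl
def snap(n,f=None):
    s=vision.snapshot(n)
    if f: cv2.imwrite('pics/'+f, cv2.resize(s['pixels'][:,:,::-1],None,fx=1.5,fy=1.5))
    np.savez(''+n+'.npz',**s)
    return s
def ld(n):
    return dict(np.load(''+n+'.npz'))
def ray(s,u,v):
    R=np.array(s['R']);t=np.array(s['t'])
    d=np.array([(u-s['cx'])/s['fx'],(v-s['cy'])/s['fy'],1.])
    return -R.T@t, R.T@(d/np.linalg.norm(d))
def onz(s,u,v,z):
    o,d=ray(s,u,v); return o+d*(z-o[2])/d[2]
def proj(s,X):
    c=np.array(s['R'])@np.array(X)+np.array(s['t']); return np.array([s['fx']*c[0]/c[2]+s['cx'],s['fy']*c[1]/c[2]+s['cy']])
def tri(r1,r2):
    (o1,d1),(o2,d2)=r1,r2
    A=np.array([d1,-d2]).T; k=np.linalg.lstsq(A,o2-o1,rcond=None)[0]
    p,q=o1+k[0]*d1,o2+k[1]*d2
    return (p+q)/2,np.linalg.norm(p-q)
E
python3 - <<'E'
from h import *
o=sensors.get_obs(); print(o)
for n in('scene','top'):
    s=snap(n,n+'0.png'); print(n,s['fx'],s['cx'],s['cy'],np.round(-np.array(s['R']).T@s['t'],3), np.round(s['R'],2).tolist())
E
```

```text
pics
{'clock': 0.0, 'joint_pos': array([ 8.72113999e+01,  2.05930785e+01,  6.34982187e-01, -2.02203477e-02,
       -7.01345223e+01, -1.65097528e+01]), 'qvel': array([ 0.04929778,  0.00310239, -0.06461988,  0.02883349, -0.08182764,
       -0.07002679]), 'tau': array([-4.70285122e-04, -5.82717669e+01,  2.93054473e+01,  6.99723065e+00,
        6.97717478e-03, -1.59897422e-04]), 'tool_pos': array([0.22291129, 0.63663206, 0.22561299]), 'orientation': array([-1.79991902e+02, -9.42022161e-02, -1.09305246e+02]), 'force': array([ 0.76395223, -0.52653505, -0.63992702]), 'moment': array([ 0.01213397, -0.05400342, -0.01067154]), 'opening': 0.08772650255558843}
scene 380.96084526910215 259.54668607021875 191.6796517203906 [1.192 0.367 0.51 ] [[-0.41, 0.91, 0.01], [0.51, 0.24, -0.83], [-0.75, -0.34, -0.56]]
top 408.511633972398 259.1744573394226 190.53736655020703 [0.468 0.086 1.083] [[0.02, -1.0, 0.01], [-1.0, -0.02, -0.09], [0.09, -0.0, -1.0]]
```

View pics/scene0.png

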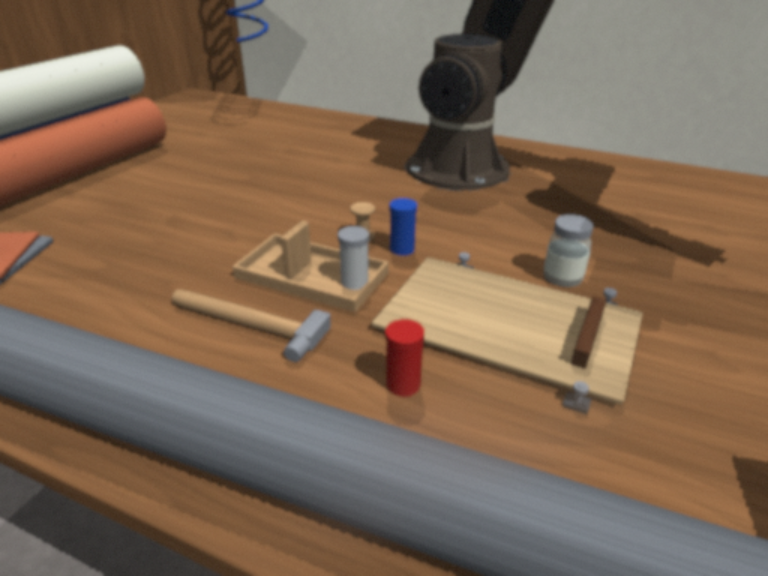

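View pics/top0.png

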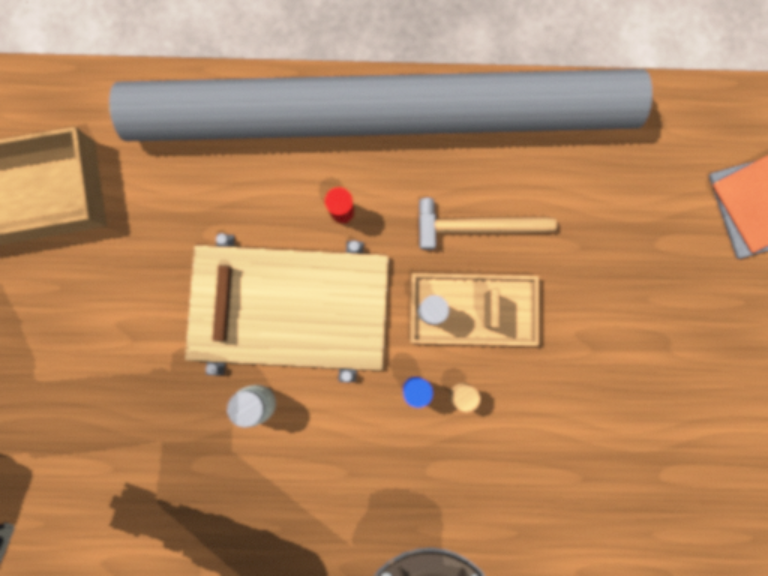

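Scene view: tray at (310,270) with the grey tin at (353,258), leaf at (520,325) and dark batten at (590,330). Top view: tray (475,310), tin (434,309), board (492,309), leaf (290,308), batten (221,303).
Possible mix-ups (top view): the blue can (418,392), the red can (340,203) and the jar (250,406) could pass for the tin, and the wooden box (40,185) for the tray. I pick the grey tin in the tray with the grip board, and will check it in a close crop.

Run:
```python
from h import *
t=ld('top');s=ld('scene')
a=cv2.resize(t['pixels'][170:260,110:370,::-1],None,fx=3,fy=3,interpolation=cv2.INTER_CUBIC);cv2.imwrite('pics/c_top.png',a)
a=cv2.resize(s['pixels'][135:225,145:275,::-1],None,fx=6,fy=6,interpolation=cv2.INTER_CUBIC);cv2.imwrite('pics/c_sc.png',a)
```

```text
(no output)
```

View pics/c_top.png

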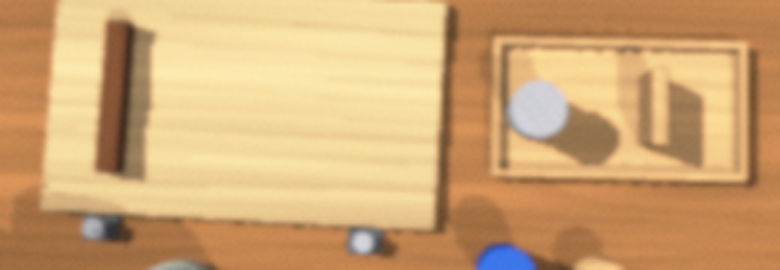

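View pics/c_sc.png

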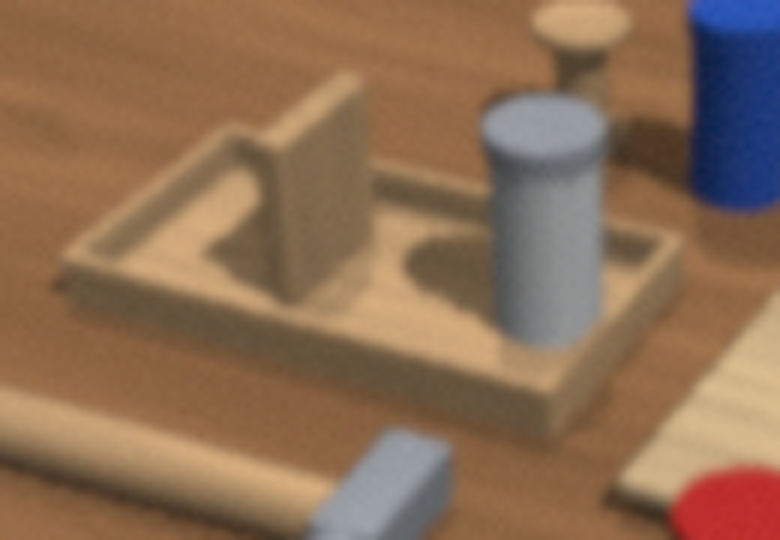

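```bash
cat > m.py <<'E'
from h import *
t=ld('top');s=ld('scene')
T=lambda u,v:(u/3+110-1/3,v/3+170-1/3)
S=lambda u,v:(u/6+145-.4,v/6+135-.4)
hsv=cv2.cvtColor(t['pixels'],cv2.COLOR_RGB2HSV)
print([hsv[205,x].tolist() for x in (190,200,230,265,300)])
print('board',tri(ray(t,*T(660,107)),ray(s,*S(316,112))))
print('tinlid',tri(ray(t,*T(538,109)),ray(s,*S(545,125))))
c=[onz(t,*T(*p),.022) for p in [(491,36),(749,40),(751,184),(491,178)]]
for p in c: print('tray',p.round(4))
ax=((c[0]+c[3])-(c[1]+c[2]))/2; print(ax.round(4),np.linalg.norm(ax),np.degrees(np.arctan2(ax[1],ax[0])),'ctr',np.mean(c,0))
# leaf
m=((hsv[:,:,2]>195)&(hsv[:,:,1]<150)&(hsv[:,:,0]>12)&(hsv[:,:,0]<30)).astype(np.uint8)
m[:, :115]=0;m[:,265:]=0;m[:150]=0;m[260:]=0
m=cv2.morphologyEx(m,cv2.MORPH_OPEN,np.ones((3,3)))
cs,_=cv2.findContours(m,cv2.RETR_EXTERNAL,cv2.CHAIN_APPROX_NONE)
k=max(cs,key=cv2.contourArea);b=cv2.boxPoints(cv2.minAreaRect(k));q=cv2.approxPolyDP(cv2.convexHull(k),6,True)[:,0];print(b.tolist(),q.tolist())
for p in q: print('leaf',onz(t,p[0],p[1],.013).round(4))
# batten
m=((hsv[:,:,2]<110)&(hsv[:,:,1]>80)).astype(np.uint8);m[:, :135]=0;m[:,160:]=0;m[:170]=0;m[235:]=0
ys,xs=np.nonzero(m);r=cv2.minAreaRect(np.stack([xs,ys],1).astype(np.float32));print('batten box',r)
for p in cv2.boxPoints(r): print('bat',p,onz(t,*p,.041).round(4))
E
python3 m.py
```

```text
[[21, 92, 243], [21, 89, 244], [22, 88, 247], [14, 150, 195], [15, 100, 183]]
board (array([ 0.52912787, -0.09244394,  0.07820714]), np.float64(0.0018783885168662093))
tinlid (array([0.52481906, 0.00818259, 0.09396797]), np.float64(0.00010174695120966928))
tray [0.5917 0.0445 0.022 ]
tray [ 0.5933 -0.1807  0.022 ]
tray [ 0.4682 -0.1824  0.022 ]
tray [0.4685 0.0422 0.022 ]
[-0.0007  0.2249  0.    ] 0.22487869942898447 90.1785069330542 ctr [ 0.5304047  -0.06910047  0.022     ]
[[120.48165130615234, 239.19398498535156], [124.38854217529297, 162.3587188720703], [258.245849609375, 169.16502380371094], [254.33895874023438, 246.0002899169922]] [[128, 163], [258, 170], [253, 245], [124, 238]]
leaf [0.6336 0.429  0.013 ]
leaf [0.6228 0.0853 0.013 ]
leaf [0.4259 0.0939 0.013 ]
leaf [0.4367 0.4292 0.013 ]
batten box ((151.21481323242188, 203.0174102783203), (3.6636524200439453, 48.166259765625), 4.635463237762451)
bat [147.44267 226.87372] [0.4668 0.3624 0.041 ]
bat [151.33528 178.86502] [0.5895 0.3582 0.041 ]
bat [154.98695 179.1611 ] [0.589  0.3488 0.041 ]
bat [151.09435 227.1698 ] [0.4663 0.3531 0.041 ]
```

```bash
cat > m2.py <<'E'
from h import *
t=ld('top'); g=cv2.GaussianBlur(t['pixels'].astype(float),(0,0),.8)
def edge(ch,axis,fixed,lo,hi,sign):
    # along each fixed coordinate find strongest signed gradient subpixel
    P=[]
    for f in fixed:
        L=(ch[f,lo:hi] if axis=='x' else ch[lo:hi,f]); d=np.gradient(L)*sign; i=int(np.argmax(d))
        if 0<i<len(d)-1:
            a,b,c=d[i-1:i+2]; k=i+(a-c)/(2*(a-2*b+c)+1e-9); P.append((lo+k,f) if axis=='x' else (f,lo+k))
    P=np.array(P,np.float32); 
    for _ in range(3):
        vx,vy,x0,y0=cv2.fitLine(P,cv2.DIST_HUBER,0,.01,.01).ravel(); r=np.abs((P[:,0]-x0)*vy-(P[:,1]-y0)*vx); P=P[r<max(1,2*np.median(r))]
    return (x0,y0,vx,vy,r.max())
def w(l,z,name):
    x0,y0,vx,vy,r=l
    A=onz(t,x0-20*vx,y0-20*vy,z);B=onz(t,x0+20*vx,y0+20*vy,z);d=B-A
    if abs(d[1])>abs(d[0]): d*=np.sign(d[1])
    else: d*=np.sign(d[0])
    print(name,((A+B)/2).round(4),'ang',round(np.degrees(np.arctan2(d[1],d[0])),2),'r',round(float(r),2)); return A,B
B=g[:,:,2]; V=g.sum(2)
h=.013
w(edge(B,'x',range(178,240),248,268,-1),h,'lip')
w(edge(B,'y',range(135,225),155,175,1),h,'leaf +x side')
w(edge(B,'y',range(165,225),235,252,-1),h,'leaf -x side')
w(edge(B,'x',range(175,230),115,134,1),h,'leaf far')
R=g[:,:,0]
w(edge(R,'x',range(182,222),150,157,1),h+.028,'batten face')
w(edge(R,'x',range(182,222),140,150,-1),h+.028,'batten back')
w(edge(B,'x',range(187,227),268,280,1),.022,'nose')
w(edge(B,'x',range(187,227),355,365,-1),.022,'tail')
w(edge(B,'y',range(280,355),178,187,1),.022,'tray +x')
w(edge(B,'y',range(280,355),226,236,-1),.022,'tray -x')
K=[onz(t,u/1.5,v/1.5,.031) for u,v in [(354,246),(347,376),(224,240),(214,369)]]
for k in K: print('knob',k.round(4))
E
python3 m2.py
```

```text
lip [0.5217 0.0873 0.013 ] ang -1.79 r 0.21
leaf +x side [0.6288 0.2881 0.013 ] ang 88.21 r 0.41
leaf -x side [0.4276 0.2396 0.013 ] ang 88.28 r 0.29
leaf far [0.5306 0.4291 0.013 ] ang -1.63 r 0.25
batten face [0.5318 0.3508 0.041 ] ang -1.69 r 0.2
batten back [0.533  0.3763 0.041 ] ang -1.99 r 0.23
nose [0.523  0.0435 0.022 ] ang 0.11 r 0.07
tail [ 0.5283 -0.1796  0.022 ] ang -0.1 r 0.04
tray +x [ 0.5926 -0.0612  0.022 ] ang 90.12 r 0.24
tray -x [ 0.4706 -0.0709  0.022 ] ang 89.92 r 0.19
knob [0.6346 0.1428 0.031 ]
knob [0.4111 0.1487 0.031 ]
knob [0.6399 0.3683 0.031 ]
knob [0.418  0.3749 0.031 ]
```

```bash
cat > go.py <<'E'
import sys
from h import *
from scipy.spatial.transform import Rotation as Ro
def st():
    o=sensors.get_obs(); return o,Ro.from_euler('xyz',o['orientation'],degrees=True)
def to(p,rpy):
    o,R=st(); d=R.inv().apply(np.array(p)-o['tool_pos'])/.15; r=(R.inv()*Ro.from_euler('xyz',rpy,degrees=True)).as_rotvec(degrees=True)/60
    return d.round(4),r.round(4)
if __name__=='__main__':
    a=[float(x) for x in sys.argv[1:]]
    o,R=st(); print('t',round(o['clock'],2),'pos',o['tool_pos'].round(4),'rpy',o['orientation'].round(2),'F',o['force'].round(2),'M',o['moment'].round(3),'op',round(o['opening'],4),'J',o['joint_pos'].round(1))
    if a: print(*to(a[:3],a[3:]))
E
python3 go.py .532 -.093 .2 180 0 -90
```

```text
t 0.1 pos [0.223  0.6366 0.2257] rpy [-1.7999e+02 -8.0000e-02 -1.0930e+02] F [ 0.23  0.06 -0.13] M [-0.007 -0.012 -0.016] op 0.0877 J [ 87.2  20.6   0.6  -0.  -70.1 -16.5]
[ 3.9096 -3.5522  0.1779] [ 1.000e-04 -1.400e-03 -3.217e-01]
```

Request:
{"op": "drive_tool", "data": {
  "moves": [
    [0.24,-0.22,0,0,0,0],
    [0.48,-0.44,0,0,0,0],
    [0.72,-0.66,0,0,0,0],
    [0.96,-0.87,0,0,0,0]
  ],
  "fingers": 1
}}

```text
clock: 0.5
tool_pos: [0.2988, 0.4556, 0.2255]
orientation: [-180.0, -0.1, -109.3]
force: [1.4, 0.8, -0.9]
opening: 0.0877
```

Request:
{"op": "drive_tool", "data": {
  "moves": [
    [0.24,-0.22,0,0,0,0],
    [0.48,-0.44,0,0,0,0],
    [0.72,-0.66,0,0,0,0],
    [0.96,-0.87,0,0,0,0]
  ]
}}

```text
clock: 0.9
tool_pos: [0.3747, 0.2745, 0.2258]
orientation: [-180.0, -0.1, -109.3]
force: [1.5, -0.1, 0.7]
opening: 0.0875
```

Request:
{"op": "drive_tool", "data": {
  "moves": [
    [0.24,-0.22,0,0,0,0],
    [0.48,-0.44,0,0,0,0],
    [0.72,-0.66,0,0,0,0],
    [0.96,-0.87,0,0,0,0]
  ]
}}

```text
clock: 1.3
tool_pos: [0.4506, 0.0935, 0.2263]
orientation: [-180.0, -0.1, -109.2]
force: [0.6, 0.6, 0.6]
opening: 0.0875
```

```bash
python3 go.py .532 -.093 .2 180 0 -90
```

```text
t 1.3 pos [0.4506 0.0935 0.2263] rpy [-1.7998e+02 -1.0000e-01 -1.0925e+02] F [0.64 0.58 0.62] M [ 0.085 -0.17   0.058] op 0.0875 J [ 36.4  -0.1 -25.2   0.1 -65.   34.3]
[ 0.9946 -0.9224  0.1772] [-0.     -0.0018 -0.3208]
```

Request:
{"op": "drive_tool", "data": {
  "moves": [
    [0.24,-0.22,0,0,0,-0.1],
    [0.48,-0.44,0,0,0,-0.2],
    [0.72,-0.66,0,0,0,-0.3],
    [0.99,-0.92,0,0,0,-0.32],
    [0.99,-0.92,0,0,0,-0.32]
  ]
}}

```text
clock: 1.8
tool_pos: [0.5328, -0.0965, 0.2257]
orientation: [179.9, -0.2, -90.3]
force: [-1.1, -0.8, -0.9]
opening: 0.0875
```

```bash
python3 - <<'E'
from h import *
for n in('wrist','scene','top'):
    s=snap(n,n+'1.png'); print(n,s['fx'],s['cx'],s['cy'],np.round(-np.array(s['R']).T@s['t'],3), np.round(s['R'],3).tolist())
E
python3 go.py .532 -.093 .2 180 0 -90
```

```text
wrist 297.3186396354542 253.50046363823833 187.34932033400423 [ 0.605 -0.096  0.384] [[-0.005, -1.0, 0.002], [-0.963, 0.005, 0.271], [-0.271, -0.001, -0.963]]
scene 380.96084526910215 259.54668607021875 191.6796517203906 [1.192 0.367 0.51 ] [[-0.414, 0.91, 0.01], [0.509, 0.241, -0.827], [-0.755, -0.337, -0.563]]
top 408.511633972398 259.1744573394226 190.53736655020703 [0.468 0.086 1.083] [[0.022, -1.0, 0.007], [-0.995, -0.023, -0.093], [0.093, -0.005, -0.996]]
t 1.95 pos [ 0.5314 -0.0927  0.2259] rpy [ 1.799e+02 -1.100e-01 -9.017e+01] F [-0.05  0.53  0.24] M [ 0.03   0.012 -0.023] op 0.0875 J [ 11.    7.9 -16.5   0.1 -65.8  78.8]
[ 0.002  -0.0041  0.1727] [ 0.0016 -0.0018 -0.0029]
```

View pics/wrist1.png

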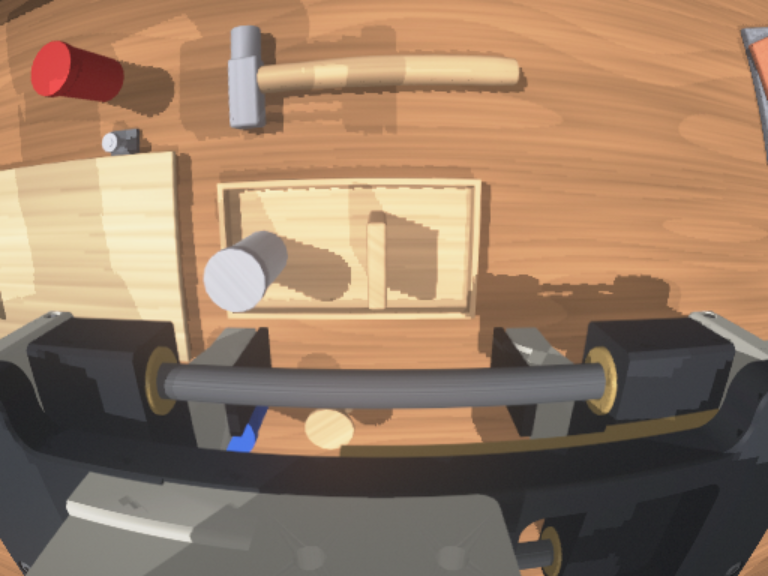

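Wrist view: board top face about (369–386, 212–307), tin lid (237,278), nose rim at column ~220, tail ~480, lip ~178–187. Check with fisheye rays.

```bash
cat >> h.py <<'E'
def wray(s,u,v):
    R=np.array(s['R']);t=np.array(s['t']);x,y=u-s['cx'],v-s['cy'];r=np.hypot(x,y);a=r/s['fx']
    d=np.array([np.sin(a)*x/r,np.sin(a)*y/r,np.cos(a)]); return -R.T@t,R.T@d
def wz(s,u,v,z):
    o,d=wray(s,u,v); return o+d*(z-o[2])/d[2]
def wp(s,X):
    c=np.array(s['R'])@np.array(X)+np.array(s['t']);r=np.hypot(c[0],c[1]);a=np.arctan2(r,c[2])*s['fx']
    return s['cx']+a*c[0]/r,s['cy']+a*c[1]/r
E
python3 - <<'E'
from h import *
w=ld('wrist');t=ld('top')
Q=lambda u,v:(u/1.5-.17,v/1.5-.17)
b=[wz(w,*Q(*p),.08) for p in [(369,222),(385,222),(386,307),(370,307)]]
print('board',np.round(b,4).tolist(),np.mean(b,0))
print('board 2-view',tri(wray(w,*Q(377.5,264)),ray(t,660/3+110-.33,107/3+170-.33)))
for n,p in dict(n1=(219,184),n2=(220,317),t1=(482,180),t2=(475,317)).items(): print(n,wz(w,*Q(*p),.022).round(4))
for p in [(176,152),(187,330)]: print('lip',wz(w,*Q(*p),.013).round(4))
print('tin',wz(w,*Q(236,279),.093),tri(wray(w,*Q(236,279)),ray(t,538/3+110-.33,109/3+170-.33)))
cv2.imwrite('pics/wc.png',cv2.resize(w['pixels'][110:220,100:340,::-1],None,fx=3.3,fy=3.3,interpolation=cv2.INTER_CUBIC))
E
```

```text
board [[0.5622, -0.0882, 0.08], [0.5621, -0.0992, 0.08], [0.5006, -0.0997, 0.08], [0.5007, -0.0882, 0.08]] [ 0.53139946 -0.09383239  0.08      ]
board 2-view (array([ 0.53019796, -0.09413451,  0.07148439]), np.float64(0.0008256054164963711))
n1 [0.5893 0.0395 0.022 ]
n2 [0.4708 0.0493 0.022 ]
t1 [ 0.5893 -0.1795  0.022 ]
t2 [ 0.4706 -0.1787  0.022 ]
lip [0.6201 0.0832 0.013 ]
lip [0.4536 0.0894 0.013 ]
tin [0.52575249 0.00531659 0.093     ] (array([0.52473843, 0.00742465, 0.08782622]), np.float64(0.00101478133702638))
```

View pics/wc.png

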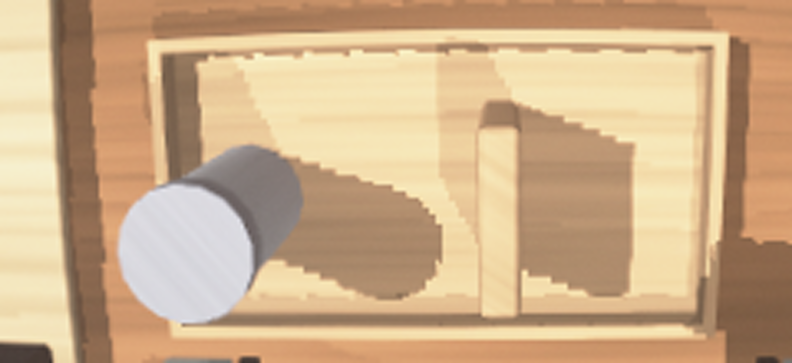

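Request:
{"op": "drive_tool", "data": {
  "moves": [
    [0.004,0,0.25,0,0,0],
    [0.008,0,0.5,0,0,0],
    [0.01,0,0.75,0,0,0],
    [0.01,0,0.95,0,0,0],
    [0.01,0,0.95,0,0,0]
  ],
  "fingers": 0.3
}}

```text
clock: 2.45
tool_pos: [0.5279, -0.0931, 0.08]
orientation: [179.5, -0.1, -90.1]
force: [0.4, -0.6, 0.7]
opening: 0.0581
```

```bash
python3 go.py .531 -.094 .043 180 0 -90
python3 - <<'E'
from h import *
snap('wrist','wrist2.png')
E
```

```text
t 2.45 pos [ 0.5279 -0.0931  0.08  ] rpy [ 1.7949e+02 -1.3000e-01 -9.0100e+01] F [ 0.41 -0.62  0.65] M [-0.099  0.089 -0.009] op 0.0581 J [ 11.   16.1 -27.3   0.  -47.1  78.9]
[ 0.0054 -0.0232  0.2464] [ 0.0085 -0.0022 -0.0017]
```

View pics/wrist2.png

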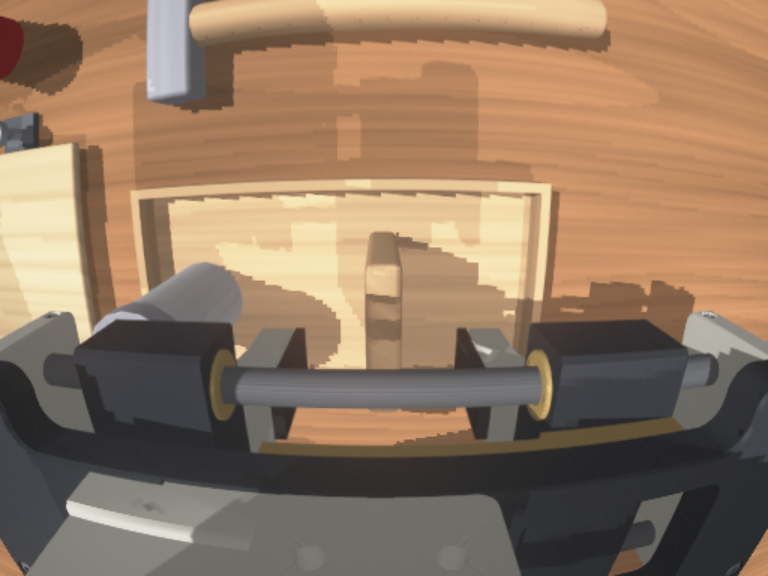

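The board sits centred between the fingers (columns 366–400), and the tin at the left is clear of them.

```bash
python3 go.py .531 -.094 .044 180 0 -90
```

```text
t 2.5 pos [ 0.5298 -0.0933  0.0825] rpy [ 1.797e+02 -1.400e-01 -9.007e+01] F [ 0.13 -0.22  0.52] M [ 0.003 -0.055  0.039] op 0.0571 J [ 11.   16.  -27.1   0.1 -47.2  78.9]
[ 0.0042 -0.0096  0.2567] [ 0.0051 -0.0023 -0.0012]
```

Request:
{"op": "drive_tool", "data": {
  "moves": [
    [0.004,-0.008,0.07,0.004,-0.002,0],
    [0.004,-0.008,0.14,0.004,-0.002,0],
    [0.004,-0.008,0.2,0.004,-0.002,0],
    [0.004,-0.008,0.25,0.004,-0.002,0],
    [0.004,-0.008,0.25,0.004,-0.002,0],
    [0.004,-0.008,0.25,0.004,-0.002,0]
  ]
}}

```text
clock: 3.1
tool_pos: [0.5308, -0.0941, 0.0449]
orientation: [179.9, -0.0, -90.1]
force: [0.1, 0.8, 0.4]
opening: 0.0569
```

```bash
python3 go.py .531 -.094 .043 180 0 -90
```

```text
t 3.1 pos [ 0.5308 -0.0941  0.0449] rpy [ 1.7992e+02 -3.0000e-02 -9.0070e+01] F [0.07 0.8  0.44] M [-0.042 -0.08  -0.012] op 0.0569 J [ 10.8  18.9 -29.2   0.  -42.   79.1]
[-0.0004 -0.0015  0.0128] [ 0.0014 -0.0005 -0.0012]
```

Close.

Request:
{"op": "drive_tool", "data": {
  "moves": [
    [0,0,0.005,0,0,0],
    [0,0,0.005,0,0,0],
    [0,0,0.005,0,0,0],
    [0,0,0.005,0,0,0],
    [0,0,0.005,0,0,0],
    [0,0,0.005,0,0,0]
  ],
  "fingers": -1
}}

```text
clock: 3.7
tool_pos: [0.5308, -0.0941, 0.0442]
orientation: [179.9, -0.0, -90.1]
force: [0.1, 0.5, 0.8]
opening: 0.0147
```

```bash
python3 go.py .531 -.094 .043 180 0 -90
python3 - <<'E'
from h import *
snap('wrist','wrist3.png'); snap('scene','scene3.png')
E
```

```text
t 3.7 pos [ 0.5308 -0.0941  0.0442] rpy [ 1.7993e+02 -3.0000e-02 -9.0070e+01] F [0.05 0.48 0.84] M [-0.035 -0.031 -0.017] op 0.0147 J [ 10.8  18.9 -29.3   0.  -41.9  79.1]
[-0.0005 -0.0013  0.0083] [ 0.0012 -0.0005 -0.0012]
```

View pics/scene3.png

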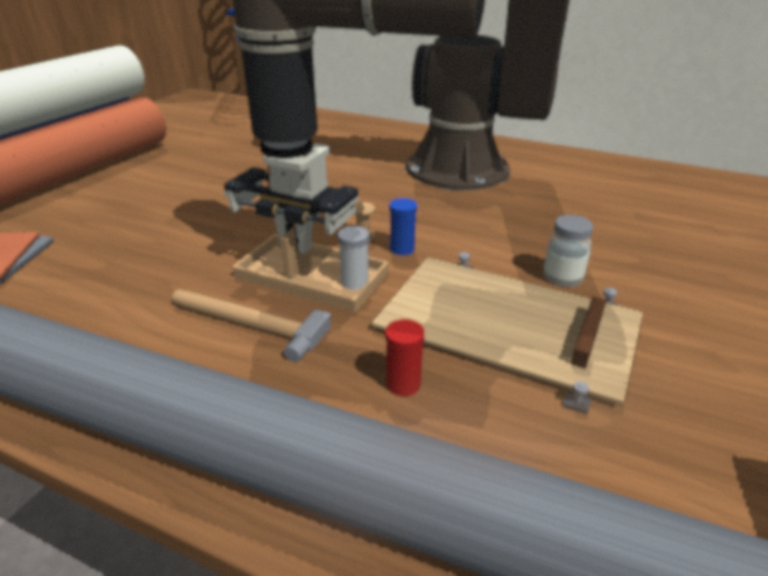

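View pics/wrist3.png

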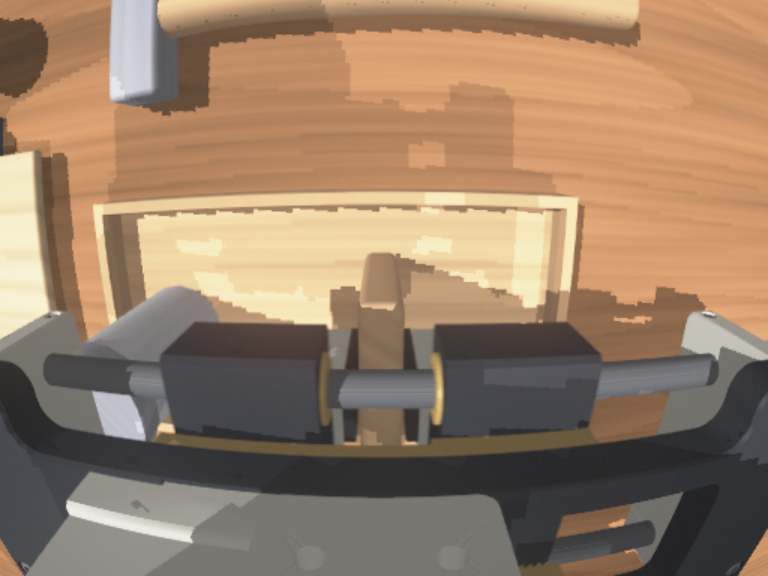

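Gripped (opening 14.7 mm), tin undisturbed. Now align heading and centreline while sliding flat on the bench.

Request:
{"op": "drive_tool", "data": {
  "moves": [
    [-0.015,0.01,0,0,0,0.003],
    [-0.04,0.025,0,0,0,0.008],
    [-0.065,0.04,0,0,0,0.014],
    [-0.09,0.055,0,0,0,0.02],
    [-0.115,0.07,0,0,0,0.025],
    [-0.14,0.083,0,0,0,0.029],
    [-0.155,0.09,0,0,0,0.03],
    [-0.16,0.093,0,0,0,0.03]
  ]
}}

```text
clock: 4.6
tool_pos: [0.5167, -0.0697, 0.0442]
orientation: [179.9, -0.0, -91.8]
force: [0.2, -1.5, -1.4]
opening: 0.0139
```

```bash
python3 go.py .517 -.069 .044 180 0 -91.8
python3 - <<'E'
from h import *
snap('top','top4.png');snap('wrist','wrist4.png')
E
python3 go.py
```

```text
t 4.6 pos [ 0.5167 -0.0697  0.0442] rpy [ 1.7992e+02 -3.0000e-02 -9.1850e+01] F [ 0.25 -1.53 -1.43] M [-0.635 -0.267 -0.088] op 0.0139 J [ 13.9  17.6 -31.5   0.  -41.   74.2]
[-0.0048 -0.0017  0.0017] [ 0.0013 -0.0005 -0.0008]
t 4.7 pos [ 0.5167 -0.0697  0.0442] rpy [ 1.7991e+02 -2.0000e-02 -9.1860e+01] F [-1.43  2.5   1.65] M [ 0.72   0.373 -0.023] op 0.0137 J [ 13.9  17.6 -31.5  -0.  -41.1  74.3]
```

View pics/top4.png

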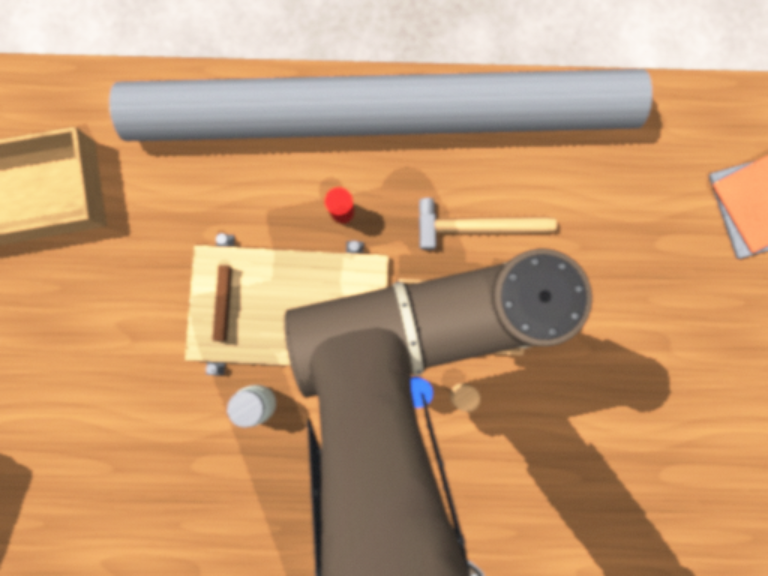

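View pics/wrist4.png

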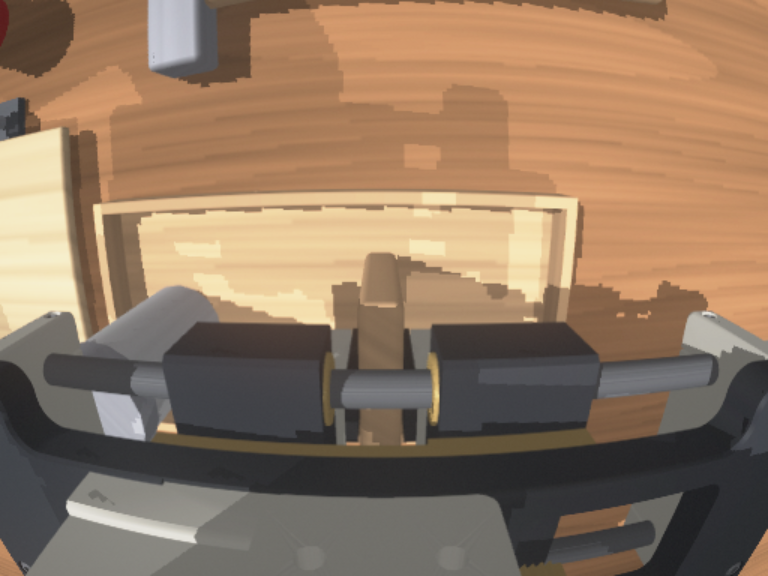

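Wrist view: the leaf corner (66,128), lip line running to (93,330); tray nose-left corner (95,206), tail corner (578,200); the tin stands unchanged.

Run:
```python
from h import *
w=ld('wrist')
Q=lambda u,v:(u/1.5-.17,v/1.5-.17)
for n,p,z in [('leafcorner',(66,128),.013),('lip2',(84,270),.013),('nose corner',(95,205),.022),('tail corner',(578,200),.022)]: print(n,wz(w,*Q(*p),z).round(4))
# predicted corners from pose
h=np.radians(88.15);d=np.array([np.cos(h),np.sin(h)]);n=np.array([-d[1],d[0]])
c=np.array([.5167,-.0697])
for a,b in[(.135,-.06),(-.085,-.06)]: print('pred',c+a*d+b*n)
```

```text
leafcorner [0.6206 0.085  0.013 ]
lip2 [0.547  0.0831 0.013 ]
nose corner [0.5799 0.0628 0.022 ]
tail corner [ 0.5721 -0.1559  0.022 ]
pred [0.58102693 0.06329265]
pred [ 0.57392467 -0.15659267]
```

Request:
{"op": "drive_tool", "data": {
  "moves": [
    [0.004,0,-0.007,0,-0.0135,0],
    [0.008,0,-0.015,0,-0.027,0],
    [0.013,0,-0.023,0,-0.0405,0],
    [0.017,0,-0.031,0,-0.054,0],
    [0.022,0,-0.039,0,-0.0675,0],
    [0.027,0,-0.046,0,-0.081,0],
    [0.032,0,-0.054,0,-0.095,0],
    [0.036,0,-0.061,0,-0.108,0]
  ]
}}

```text
clock: 5.5
tool_pos: [0.5165, -0.0753, 0.0534]
orientation: [179.9, 6.5, -91.9]
force: [0.1, -0.5, -3.1]
opening: 0.0139
```

Request:
{"op": "drive_tool", "data": {
  "moves": [
    [0,0,0,0,0,0],
    [0,0,0,0,0,0]
  ]
}}

```text
clock: 5.7
tool_pos: [0.5165, -0.0756, 0.0534]
orientation: [179.9, 6.5, -91.9]
force: [-0.0, 0.7, -2.9]
opening: 0.014
```

```bash
python3 go.py
python3 - <<'E'
from h import *
s=snap('scene','scene5.png')
cv2.imwrite('pics/sc5.png',cv2.resize(s['pixels'][110:240,130:300,::-1],None,fx=4.5,fy=4.5,interpolation=cv2.INTER_CUBIC))
E
python3 go.py
```

```text
t 5.7 pos [ 0.5165 -0.0756  0.0534] rpy [179.91   6.53 -91.91] F [-0.02  0.68 -2.93] M [-1.012 -0.147 -0.032] op 0.014 J [  8.   17.5 -26.4  -9.1 -45.4  86.4]
t 5.75 pos [ 0.5165 -0.0755  0.0534] rpy [179.91   6.51 -91.89] F [ 0.64 -0.38 -2.33] M [-1.201 -0.129  0.026] op 0.014 J [  8.   17.5 -26.4  -9.1 -45.4  86.4]
```

View pics/sc5.png

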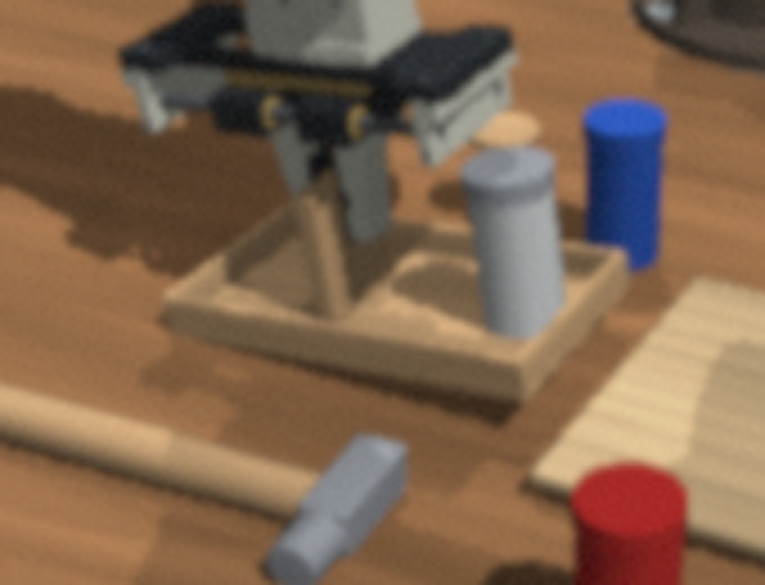

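Nose tipped up, tail still on the bench, tin steady. Advance so the nose is over the lip.

```bash
python3 go.py .5177 -.041 .0534 179.9 6.52 -91.85
```

```text
t 5.75 pos [ 0.5165 -0.0755  0.0534] rpy [179.91   6.51 -91.89] F [ 0.64 -0.38 -2.33] M [-1.201 -0.129  0.026] op 0.014 J [  8.   17.5 -26.4  -9.1 -45.4  86.4]
[-0.2287 -0.0003  0.026 ] [-0.0002 -0.0001 -0.0006]
```

Request:
{"op": "drive_tool", "data": {
  "moves": [
    [-0.02,0,0.0023,0,0,0],
    [-0.05,0,0.0057,0,0,0],
    [-0.08,0,0.0091,0,0,0],
    [-0.11,0,0.0125,0,0,0],
    [-0.14,0,0.0159,0,0,0],
    [-0.17,0,0.0193,0,0,0],
    [-0.2,0,0.0227,0,0,0],
    [-0.229,0,0.026,0,0,0]
  ]
}}

```text
clock: 6.55
tool_pos: [0.5176, -0.0405, 0.0534]
orientation: [179.9, 6.5, -91.9]
force: [-0.3, -0.6, -3.6]
opening: 0.0135
```

Request:
{"op": "drive_tool", "data": {
  "moves": [
    [0,0,0,0,0,0],
    [0,0,0,0,0,0]
  ]
}}

```text
clock: 6.75
tool_pos: [0.5176, -0.0401, 0.0534]
orientation: [179.9, 6.5, -91.9]
force: [-0.1, 1.2, -1.5]
opening: 0.0136
```

```bash
python3 go.py
python3 - <<'E'
from h import *
s=snap('scene','scene6.png')
cv2.imwrite('pics/sc6.png',cv2.resize(s['pixels'][110:240,140:310,::-1],None,fx=4.5,fy=4.5,interpolation=cv2.INTER_CUBIC))
w=snap('wrist','wrist6.png')
E
python3 go.py
```

```text
t 6.75 pos [ 0.5176 -0.0401  0.0534] rpy [179.91   6.53 -91.87] F [-0.05  1.17 -1.5 ] M [-0.377  0.091 -0.01 ] op 0.0136 J [ 12.1  17.1 -27.1  -9.1 -44.7  82.5]
t 6.85 pos [ 0.5177 -0.0403  0.0534] rpy [179.91   6.53 -91.89] F [-0.85  2.02 -2.56] M [-0.36   0.047 -0.053] op 0.0137 J [ 12.1  17.1 -27.1  -9.1 -44.7  82.5]
```

View pics/sc6.png

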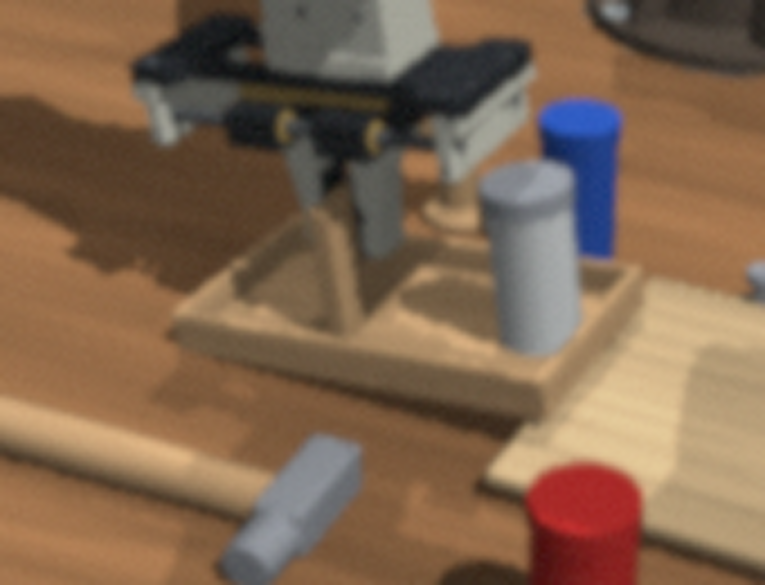

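View pics/wrist6.png

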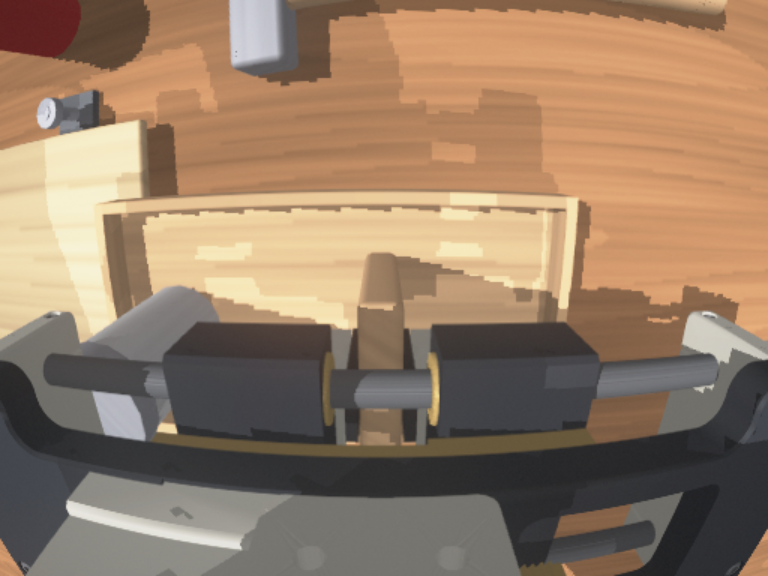

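Nose overlaps the lip by ~12 mm, above the leaf; tail on the bench. Lower it about the tail, feeling for contact.

```bash
cat > tab.py <<'E'
from go import *
# rotate tray about its tail (pivot) or nose; print rows in tool axes relative to current pose
def rows(angs, pivot, head, tcp, a0):
    # tcp: (x fwd from tray grip origin..) coordinates in tray frame of tcp
    o,R=st(); h=np.radians(head); d=np.array([np.cos(h),np.sin(h),0]);u=np.array([0,0,1.])
    def P(a):
        v=np.array(tcp)-np.array(pivot); a=np.radians(a)
        return d*(v[0]*np.cos(a)-v[1]*np.sin(a))+u*(v[0]*np.sin(a)+v[1]*np.cos(a))
    ax=np.cross(d,u)
    for a in angs:
        t=R.inv().apply(P(a)-P(a0))/.15; r=R.inv().apply(ax*np.radians(a-a0)); print(a,t.round(4),(np.degrees(r)/60).round(4))
if __name__=='__main__':
    o,_=st(); print(o['clock'],o['orientation'],o['force'])
    pv={'tail':(-.11,0),'nose':(.11,0)}[sys.argv[1]]; a0=float(sys.argv[2])
    rows([float(x) for x in sys.argv[3:]],pv,88.12,(-.025,.044),a0)
E
python3 tab.py tail 6.5 5.9 5.2 5 4.5 4 3.5 3 2.5 2
```

```text
6.85 [179.91115081   6.53016659 -91.88504371] [-0.84993356  2.01916323 -2.56265943]
5.9 [-0.003 -0.     0.006] [0.   0.01 0.  ]
5.2 [-0.0065 -0.      0.0129] [0.     0.0217 0.    ]
5.0 [-0.0075 -0.      0.0149] [0.    0.025 0.   ]
4.5 [-0.0099 -0.      0.02  ] [0.     0.0333 0.0001]
4.0 [-0.0122 -0.      0.025 ] [0.     0.0417 0.0001]
3.5 [-0.0146 -0.      0.0301] [0.     0.05   0.0001]
3.0 [-0.0168 -0.0001  0.0352] [0.     0.0583 0.0001]
2.5 [-0.0191 -0.0001  0.0403] [0.     0.0667 0.0001]
2.0 [-0.0212 -0.0001  0.0454] [0.     0.075  0.0001]
```

Request:
{"op": "drive_tool", "data": {
  "moves": [
    [-0.003,0,0.006,0,0.01,0],
    [-0.0065,0,0.0129,0,0.0217,0],
    [-0.0065,0,0.0129,0,0.0217,0],
    [-0.0065,0,0.0129,0,0.0217,0]
  ]
}}

```text
clock: 7.25
tool_pos: [0.5176, -0.0391, 0.0516]
orientation: [179.9, 5.2, -91.8]
force: [0.7, -1.5, -3.9]
opening: 0.0135
```

Request:
{"op": "drive_tool", "data": {
  "moves": [
    [-0.0012,0,0.0025,0,0.0042,0],
    [-0.0024,0,0.0051,0,0.0083,0],
    [-0.0024,0,0.0051,0,0.0083,0],
    [-0.0024,0,0.0051,0,0.0083,0]
  ]
}}

```text
clock: 7.65
tool_pos: [0.5179, -0.039, 0.0513]
orientation: [179.9, 4.7, -91.8]
force: [-2.0, -4.5, 3.8]
opening: 0.0138
```

```bash
python3 go.py
```

```text
t 7.65 pos [ 0.5179 -0.039   0.0513] rpy [179.94   4.7  -91.84] F [-2.   -4.49  3.83] M [-1.274  0.583  0.108] op 0.0138 J [ 13.7  17.1 -28.4  -6.6 -43.5  79.2]
```

Request:
{"op": "drive_tool", "data": {
  "moves": [
    [0,0,0,0,0,0],
    [0,0,0,0,0,0]
  ]
}}

```text
clock: 7.85
tool_pos: [0.5178, -0.039, 0.0513]
orientation: [179.9, 4.7, -91.8]
force: [-1.5, -3.4, 2.5]
opening: 0.0136
```

Run:
```python
from h import *
import time
F=[]
for i in range(4):
    s=snap('scene'); o=sensors.get_obs(); F.append(np.r_[o['force'],o['moment'],o['orientation'][1],o['tool_pos']])
print(np.mean(F,0).round(3),np.std(F,0).round(2))
cv2.imwrite('pics/sc7.png',cv2.resize(s['pixels'][130:240,150:310,::-1],None,fx=5,fy=5,interpolation=cv2.INTER_CUBIC))
```

```text
[-1.347 -2.89   3.024 -0.773  0.501  0.109  4.701  0.518 -0.039  0.051] [0.66 0.12 0.34 0.01 0.03 0.02 0.   0.   0.   0.  ]
```

View pics/sc7.png

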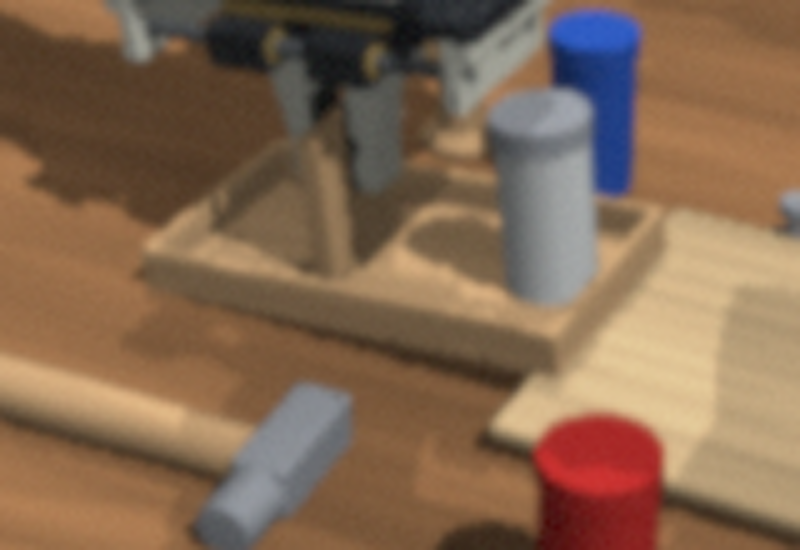

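Request:
{"op": "drive_tool", "data": {
  "moves": [
    [0,0,0.002,0,0,0],
    [0,0,0.002,0,0,0],
    [0,0,0.002,0,0,0]
  ]
}}

```text
clock: 8.35
tool_pos: [0.5179, -0.039, 0.0513]
orientation: [179.9, 4.7, -91.8]
force: [-2.6, -2.7, 6.2]
opening: 0.014
```

```bash
cat > fm.py <<'E'
from h import *
F=[]
for i in range(3):
    s=vision.snapshot('scene'); o=sensors.get_obs(); F.append(np.r_[o['force'],o['moment'],o['orientation'],o['tool_pos']])
print(o['clock'],np.mean(F,0).round(4).tolist())
E
python3 fm.py
```

```text
8.5 [-2.2826, -3.0259, 5.719, -0.666, 0.898, 0.1331, 179.9401, 4.6972, -91.8318, 0.5179, -0.039, 0.0513]
```

Contact felt on the leaf (about h ≈ 17 mm); pressing 0.3 mm further moved nothing, so nose and tail both bear. Now raise the tail about the lip contact.

```bash
sed -i "s/'nose':(.11,0)/'nose':(.11,0),'lip':(.098,0)/" tab.py; python3 tab.py lip 4.7 4.1 3.5 2.9 2.3 1.7 1.1 .5 0
```

```text
8.5 [179.9384787    4.69519586 -91.8306351 ] [-2.31490371 -2.34944771  6.69011325]
4.1 [-0.0031  0.     -0.0086] [-0.    0.01  0.  ]
3.5 [-0.0063  0.     -0.0171] [-0.    0.02  0.  ]
2.9 [-0.0096  0.     -0.0256] [-0.    0.03  0.  ]
2.3 [-0.013   0.     -0.0341] [-0.    0.04  0.  ]
1.7 [-0.0165  0.     -0.0425] [-0.      0.05    0.0001]
1.1 [-0.02    0.     -0.0509] [-0.0001  0.06    0.0001]
0.5 [-0.0237  0.     -0.0593] [-0.0001  0.07    0.0001]
0.0 [-0.0268  0.0001 -0.0662] [-0.0001  0.0783  0.0001]
```

Request:
{"op": "drive_tool", "data": {
  "moves": [
    [-0.0016,0,-0.0043,0,0.005,0],
    [-0.0031,0,-0.0086,0,0.01,0],
    [-0.0047,0,-0.0128,0,0.015,0],
    [-0.0063,0,-0.0171,0,0.02,0],
    [-0.0063,0,-0.0171,0,0.02,0]
  ]
}}

```text
clock: 9.0
tool_pos: [0.5179, -0.0382, 0.054]
orientation: [179.9, 3.5, -91.8]
force: [-0.4, -4.4, 2.9]
opening: 0.0137
```

```bash
python3 fm.py;python3 tab.py lip 3.5 2.9 2.3 1.7 1.1 .5 0
```

```text
9.15 [-0.8413, -3.4813, 2.7741, -0.8805, 0.3414, 0.0617, 179.9465, 3.4919, -91.8138, 0.5179, -0.0382, 0.0539]
9.15 [179.94511929   3.49793996 -91.82414084] [-0.75909086 -3.40255893  2.23661135]
2.9 [-0.0031  0.     -0.0086] [-0.    0.01  0.  ]
2.3 [-0.0063  0.     -0.0171] [-0.    0.02  0.  ]
1.7 [-0.0096  0.     -0.0256] [-0.    0.03  0.  ]
1.1 [-0.013   0.     -0.0341] [-0.    0.04  0.  ]
0.5 [-0.0165  0.     -0.0425] [-0.      0.05    0.0001]
0.0 [-0.0194  0.     -0.0495] [-0.0001  0.0583  0.0001]
```

Request:
{"op": "drive_tool", "data": {
  "moves": [
    [-0.0016,0,-0.0048,0,0.005,0],
    [-0.0031,0,-0.0096,0,0.01,0],
    [-0.0047,0,-0.0138,0,0.015,0],
    [-0.0063,0,-0.0185,0,0.02,0],
    [-0.0096,0,-0.027,0,0.03,0],
    [-0.013,0,-0.0355,0,0.04,0],
    [-0.013,0,-0.0355,0,0.04,0]
  ]
}}

```text
clock: 9.85
tool_pos: [0.518, -0.0364, 0.0594]
orientation: [179.9, 1.1, -91.8]
force: [0.1, -2.7, 0.5]
opening: 0.014
```

```bash
python3 fm.py;python3 tab.py lip 1.1 .5 0
```

```text
10.0 [-0.2555, -1.8911, 0.1563, -0.4414, 0.142, 0.0341, 179.9497, 1.095, -91.7919, 0.518, -0.0364, 0.0593]
10.0 [179.94915566   1.10778056 -91.806749  ] [-0.33022443 -1.33140036  0.23622307]
0.5 [-0.0031  0.     -0.0086] [-0.    0.01  0.  ]
0.0 [-0.0058  0.     -0.0157] [-0.      0.0183  0.    ]
```

Request:
{"op": "drive_tool", "data": {
  "moves": [
    [-0.0015,0,-0.0043,0,0.005,0],
    [-0.0031,0,-0.0086,0,0.01,0],
    [-0.0045,0,-0.0125,0,0.0145,0],
    [-0.0058,0,-0.0158,0,0.0183,0],
    [-0.0058,0,-0.0158,0,0.0183,0]
  ]
}}

```text
clock: 10.5
tool_pos: [0.518, -0.0356, 0.0617]
orientation: [179.9, -0.0, -91.8]
force: [-0.4, -1.5, 0.7]
opening: 0.0142
```

```bash
python3 fm.py
python3 - <<'E'
from h import *
s=snap('scene')
cv2.imwrite('pics/sc8.png',cv2.resize(s['pixels'][120:240,150:330,::-1],None,fx=4.4,fy=4.4,interpolation=cv2.INTER_CUBIC))
E
```

```text
10.65 [-0.2981, -1.9497, 0.1658, -0.3779, 0.112, 0.0423, 179.9513, 0.0077, -91.7983, 0.5181, -0.0356, 0.0617]
```

View pics/sc8.png

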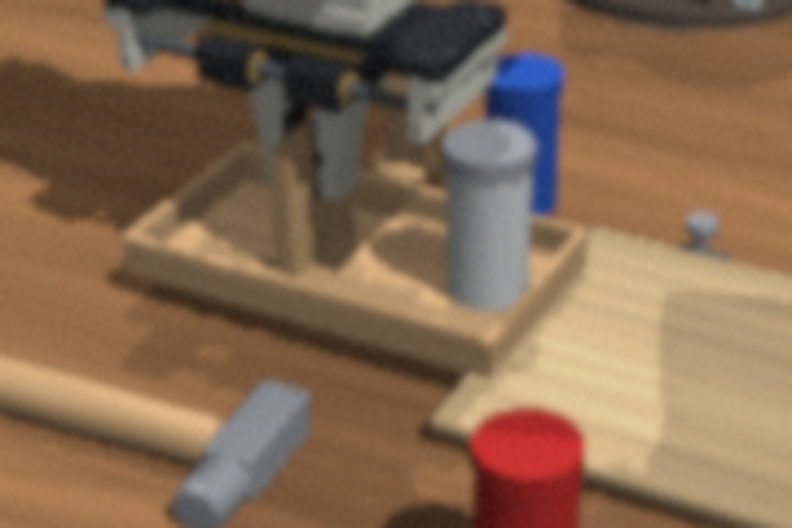

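Level, nose bearing on the leaf (TCP z 61.7 mm → leaf ≈ 17.5 mm). Slide on along the leaf.

Request:
{"op": "drive_tool", "data": {
  "moves": [
    [-0.015,0,0,0,0,0],
    [-0.04,0,0,0,0,0],
    [-0.07,0,0,0,0,0],
    [-0.1,0,0,0,0,0],
    [-0.13,0,0,0,0,0],
    [-0.16,0,0,0,0,0],
    [-0.185,0,0,0,0,0],
    [-0.2,0,0,0,0,0]
  ]
}}

```text
clock: 11.5
tool_pos: [0.5191, -0.0053, 0.0617]
orientation: [180.0, 0.0, -91.8]
force: [0.7, -3.7, 2.3]
opening: 0.0139
```

```bash
python3 fm.py
```

```text
11.65 [0.072, -1.0076, 1.1464, 0.0844, 0.1798, 0.0549, 179.9625, 0.0372, -91.7952, 0.5191, -0.0051, 0.0616]
```

Request:
{"op": "drive_tool", "data": {
  "moves": [
    [-0.03,0,0,0,0,0],
    [-0.08,0,0,0,0,0],
    [-0.14,0,0,0,0,0],
    [-0.2,0,0,0,0,0],
    [-0.26,0,0,0,0,0],
    [-0.32,0,0,0,0,0],
    [-0.37,0,0,0,0,0],
    [-0.4,0,0,0,0,0]
  ]
}}

```text
clock: 12.45
tool_pos: [0.521, 0.0555, 0.0618]
orientation: [180.0, 0.0, -91.8]
force: [-0.1, -6.6, 5.8]
opening: 0.0139
```

```bash
python3 fm.py
```

```text
12.6 [-1.4203, -1.667, 5.084, -0.3505, 0.597, 0.0186, 179.9802, 0.0652, -91.7541, 0.5211, 0.0559, 0.0618]
```

Request:
{"op": "drive_tool", "data": {
  "moves": [
    [-0.03,0,0,0,0,0],
    [-0.08,0,0,0,0,0],
    [-0.14,0,0,0,0,0],
    [-0.2,0,0,0,0,0],
    [-0.26,0,0,0,0,0],
    [-0.32,0,0,0,0,0],
    [-0.37,0,0,0,0,0],
    [-0.4,0,0,0,0,0]
  ]
}}

```text
clock: 13.4
tool_pos: [0.5227, 0.1163, 0.0618]
orientation: [180.0, 0.1, -91.7]
force: [-1.0, -5.3, 4.5]
opening: 0.0141
```

```bash
python3 fm.py
```

```text
13.55 [-2.5316, 0.4793, 5.1444, -0.2647, 0.8474, 0.0505, 179.9831, 0.1081, -91.7292, 0.5229, 0.1168, 0.0618]
```

Run:
```python
from h import *
snap('wrist','wrist9.png');s=snap('scene')
cv2.imwrite('pics/sc9.png',cv2.resize(s['pixels'][130:270,230:440,::-1],None,fx=3.8,fy=3.8,interpolation=cv2.INTER_CUBIC))
```

```text
(no output)
```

View pics/wrist9.png

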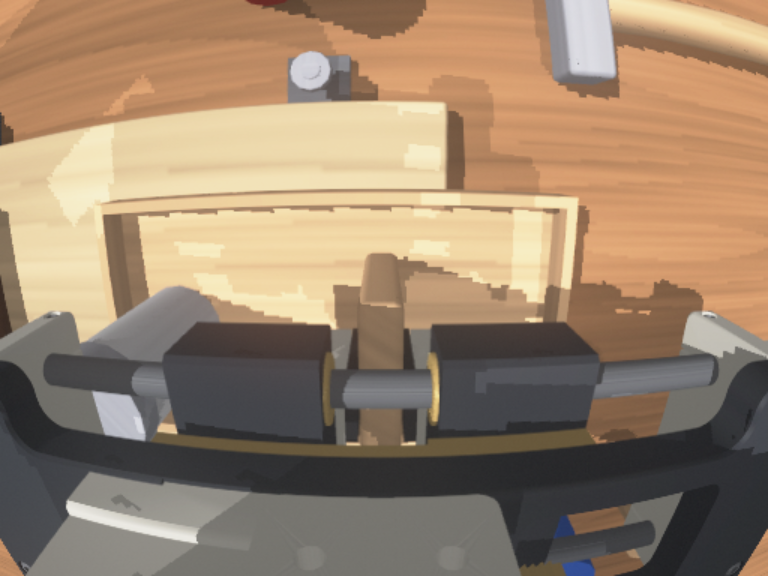

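View pics/sc9.png

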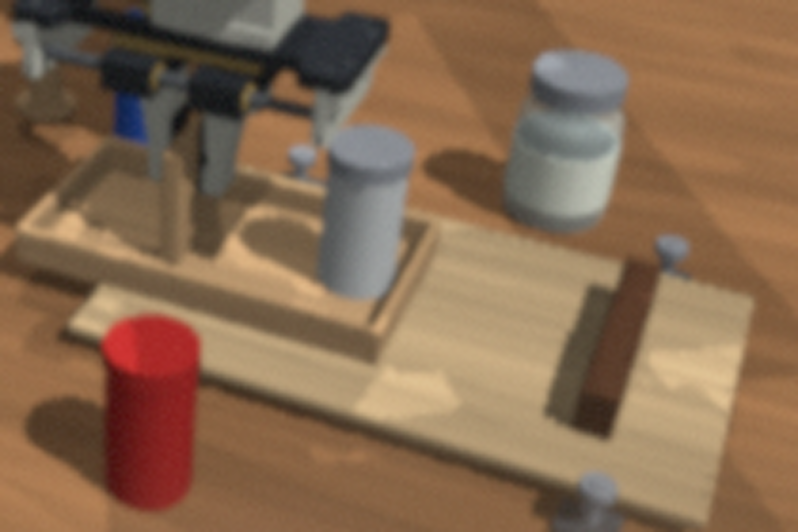

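Request:
{"op": "drive_tool", "data": {
  "moves": [
    [-0.03,0,-0.001,0,0,0],
    [-0.08,0,-0.002,0,0.001,0],
    [-0.14,0,-0.002,0,0.001,0],
    [-0.2,0,-0.002,0,0.001,0],
    [-0.26,0,-0.002,0,0.001,0],
    [-0.32,0,-0.002,0,0.001,0],
    [-0.37,0,-0.002,0,0.001,0.001],
    [-0.4,0,-0.002,0,0.001,0.001]
  ]
}}

```text
clock: 14.45
tool_pos: [0.5246, 0.1779, 0.062]
orientation: [180.0, 0.1, -91.8]
force: [-1.2, 0.2, -4.6]
opening: 0.0137
```

```bash
python3 fm.py
python3 - <<'E'
from h import *
s=ld('scene')
for p in [(578,427),(612,437),(625,262)]:
    u,v=p[0]/3.8+230-.37,p[1]/3.8+130-.37
    print(onz(s,u,v,.0175).round(4),onz(s,u,v,.0455).round(4))
s=snap('scene')
cv2.imwrite('pics/sc10.png',cv2.resize(s['pixels'][130:270,230:440,::-1],None,fx=3.8,fy=3.8,interpolation=cv2.INTER_CUBIC))
E
```

```text
14.6 [-0.0465, -0.031, -4.9578, -0.2269, -0.0533, -0.0281, 59.992, 0.097, -91.7798, 0.5247, 0.1776, 0.0621]
[0.5875 0.357  0.0175] [0.6219 0.3576 0.0455]
[0.5879 0.3739 0.0175] [0.6222 0.3735 0.0455]
[0.4266 0.3572 0.0175] [0.4701 0.3577 0.0455]
```

View pics/sc10.png

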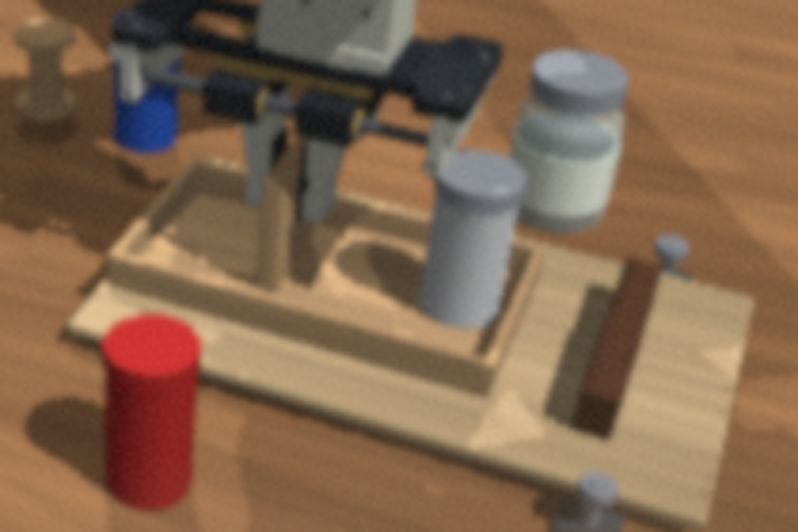

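Fz ≈ −5 N means the tray is practically hanging; put it back down 0.3 mm before sliding on.

Request:
{"op": "drive_tool", "data": {
  "moves": [
    [0,0,0.001,0,0,0],
    [0,0,0.002,0,0,0],
    [0,0,0.0025,0,0,0],
    [0,0,0.0025,0,0,0]
  ]
}}

```text
clock: 15.05
tool_pos: [0.5245, 0.1765, 0.0618]
orientation: [180.0, 0.1, -91.8]
force: [-0.0, -0.5, -2.9]
opening: 0.014
```

```bash
python3 fm.py
```

```text
15.2 [-0.6698, -0.5295, -2.7382, -0.6129, 0.2442, -0.0129, 179.9752, 0.0732, -91.8111, 0.5245, 0.1766, 0.0619]
```

Request:
{"op": "drive_tool", "data": {
  "moves": [
    [0,0,0.0015,0,0.001,0],
    [-0.02,0,0.0015,0,0.001,0],
    [-0.06,0,0.0015,0,0.001,0],
    [-0.1,0,0.0015,0,0.001,0],
    [-0.14,0,0.0015,0,0.001,0],
    [-0.18,0,0.0015,0,0.001,0],
    [-0.21,0,0.0015,0,0.001,0],
    [-0.22,0,0.0015,0,0.001,0]
  ]
}}

```text
clock: 16.0
tool_pos: [0.5257, 0.2101, 0.0618]
orientation: [180.0, 0.0, -91.8]
force: [0.4, -3.4, 2.4]
opening: 0.0138
```

```bash
python3 fm.py
python3 - <<'E'
from h import *
s=snap('scene')
cv2.imwrite('pics/sc11.png',cv2.resize(s['pixels'][170:260,320:420,::-1],None,fx=6.5,fy=6.5,interpolation=cv2.INTER_CUBIC))
E
```

```text
16.15 [-0.9935, 0.0619, 1.9433, -0.2072, 0.5451, 0.0606, -59.9973, 0.0455, -91.7858, 0.5257, 0.2102, 0.0618]
```

View pics/sc11.png

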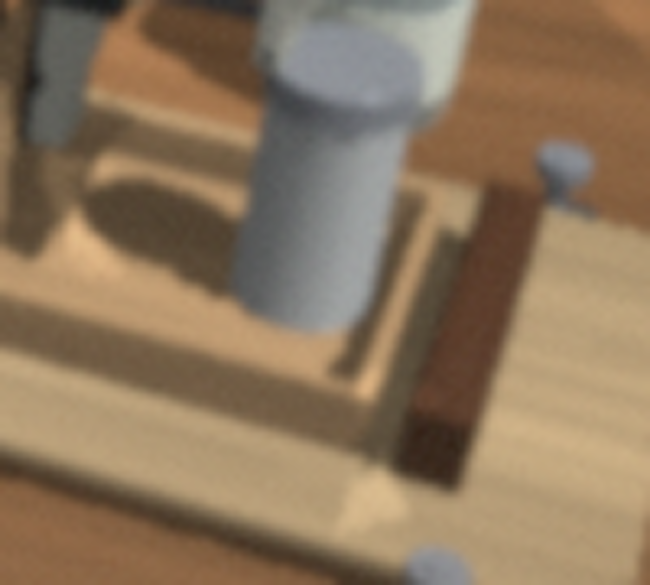

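Gap about 12 mm between tray nose (375,440) and batten foot (402,475), edges parallel. Creep on.

Request:
{"op": "drive_tool", "data": {
  "moves": [
    [-0.007,0,0,0,0,0],
    [-0.014,0,0,0,0,0],
    [-0.021,0,0,0,0,0],
    [-0.028,0,0,0,0,0],
    [-0.035,0,0,0,0,0],
    [-0.042,0,0,0,0,0],
    [-0.047,0,0,0,0,0],
    [-0.047,0,0,0,0,0]
  ]
}}

```text
clock: 17.0
tool_pos: [0.5259, 0.2174, 0.0618]
orientation: [-180.0, 0.1, -91.8]
force: [-0.5, -2.3, 2.0]
opening: 0.0135
```

Request:
{"op": "drive_tool", "data": {
  "moves": [
    [-0.003,0,0,0,0,0],
    [-0.006,0,0,0,0,0],
    [-0.009,0,0,0,0,0],
    [-0.012,0,0,0,0,0],
    [-0.012,0,0,0,0,0]
  ]
}}

```text
clock: 17.5
tool_pos: [0.526, 0.2193, 0.0618]
orientation: [-180.0, 0.1, -91.8]
force: [-0.3, -3.1, 2.5]
opening: 0.014
```

```bash
python3 fm.py
```

```text
17.65 [-0.4959, -3.2725, 2.1036, -1.4128, 0.3392, 0.0279, -179.991, 0.0788, -91.7927, 0.526, 0.2193, 0.0618]
```

Request:
{"op": "drive_tool", "data": {
  "moves": [
    [-0.003,0,0,0,0,0],
    [-0.006,0,0,0,0,0],
    [-0.008,0,0,0,0,0],
    [-0.008,0,0,0,0,0]
  ]
}}

```text
clock: 18.05
tool_pos: [0.526, 0.2205, 0.0617]
orientation: [-180.0, 0.1, -91.8]
force: [-0.9, -2.8, 2.1]
opening: 0.0138
```

Request:
{"op": "drive_tool", "data": {
  "moves": [
    [-0.003,0,0,0,0,0],
    [-0.005,0,0,0,0,0],
    [-0.005,0,0,0,0,0]
  ]
}}

```text
clock: 18.35
tool_pos: [0.526, 0.2207, 0.0618]
orientation: [180.0, 0.0, -91.8]
force: [0.5, -5.8, 2.6]
opening: 0.0139
```

```bash
python3 fm.py
```

```text
18.5 [1.1603, -6.1752, 2.9873, -2.4166, -0.0578, 0.067, 179.9929, 0.0335, -91.7988, 0.526, 0.2207, 0.0618]
```

Request:
{"op": "drive_tool", "data": {
  "moves": [
    [-0.003,0,0,0,0,0],
    [-0.005,0,0,0,0,0],
    [-0.005,0,0,0,0,0]
  ]
}}

```text
clock: 18.8
tool_pos: [0.526, 0.2207, 0.0618]
orientation: [180.0, -0.0, -91.8]
force: [-0.2, -7.3, 2.5]
opening: 0.0138
```

```bash
python3 fm.py
python3 - <<'E'
from h import *
s=snap('scene')
cv2.imwrite('pics/sc12.png',cv2.resize(s['pixels'][170:260,320:420,::-1],None,fx=6.5,fy=6.5,interpolation=cv2.INTER_CUBIC))
snap('top','top12.png')
E
```

```text
18.95 [0.8186, -7.0376, 2.7808, -2.5688, -0.1756, 0.0979, 179.9764, -0.0173, -91.8123, 0.526, 0.2207, 0.0618]
```

View pics/sc12.png

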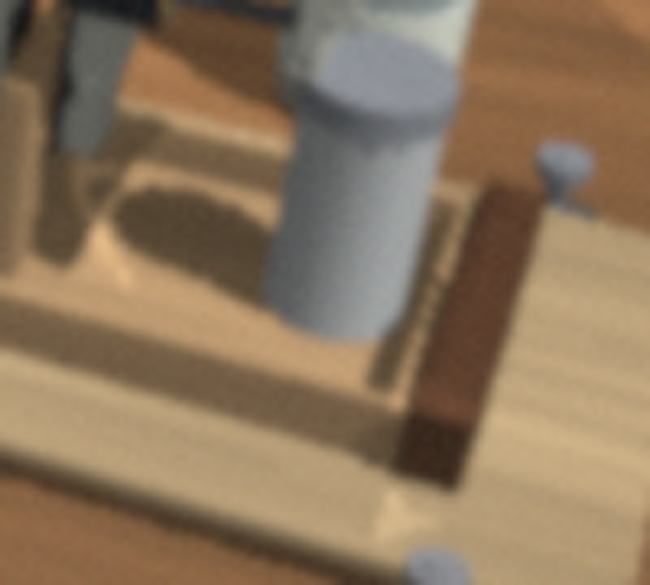

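Nose bears on the batten along its whole width (contact stopped at TCP y 0.2207, ~7 N incl. friction, no yaw moment). Let go.

Request:
{"op": "drive_tool", "data": {
  "moves": [
    [0,0,0,0,0,0],
    [0,0,0,0,0,0],
    [0,0,0,0,0,0],
    [0,0,0,0,0,0],
    [0,0,0,0,0,0]
  ],
  "fingers": 0.2
}}

```text
clock: 19.55
tool_pos: [0.526, 0.221, 0.0618]
orientation: [180.0, 0.0, -91.8]
force: [-0.2, 0.5, 0.5]
opening: 0.048
```

```bash
python3 fm.py
python3 - <<'E'
from h import *
snap('wrist','wrist13.png');print(sensors.get_obs()['opening'])
E
```

```text
19.7 [0.1927, -0.4312, 0.401, -0.0368, 0.0105, -0.0163, 179.9803, -0.0082, -91.8061, 0.526, 0.2208, 0.0617]
0.05194519617999624
```

View pics/wrist13.png

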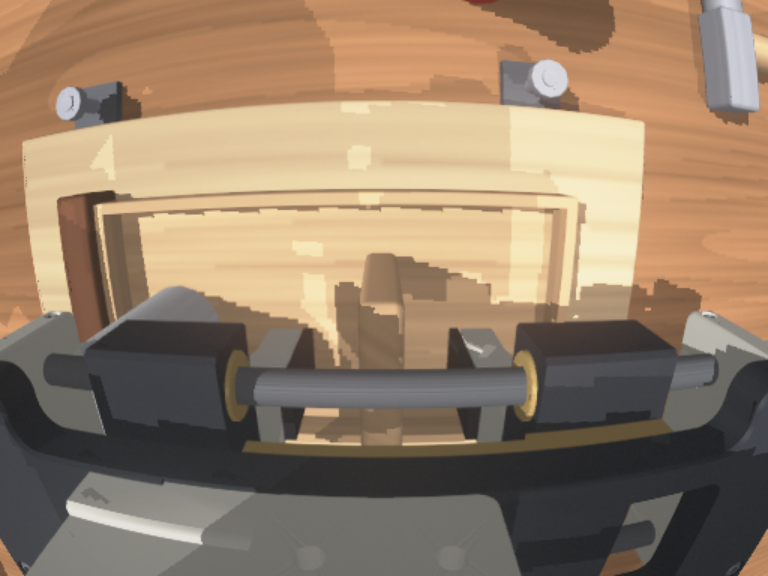

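The fingers stand clear on both sides of the board (columns 313 and 447 against 360–402), and the tray is against the batten. Rise straight up.

Request:
{"op": "drive_tool", "data": {
  "moves": [
    [0,0,-0.05,0,0,0],
    [0,0,-0.15,0,0,0],
    [0,0,-0.3,0,0,0],
    [0,0,-0.5,0,0,0],
    [0,0,-0.75,0,0,0],
    [0,0,-1,0,0,0],
    [0,0,-1,0,0,0]
  ]
}}

```text
clock: 20.45
tool_pos: [0.5287, 0.2222, 0.2183]
orientation: [-179.5, 0.3, -91.8]
force: [-0.4, 0.1, -0.5]
opening: 0.0528
```

Request:
{"op": "drive_tool", "data": {
  "moves": [
    [0.3,0.3,0,0,0,0],
    [0.6,0.5,0,0,0,0],
    [0.9,0.6,0,0,0,0],
    [1,0.6,0,0,0,0],
    [1,0.6,0,0,0,0]
  ]
}}

```text
clock: 20.95
tool_pos: [0.4327, 0.0726, 0.2175]
orientation: [-179.5, 0.4, -91.9]
force: [0.2, 0.3, 0.5]
opening: 0.0523
```

Request:
{"op": "drive_tool", "data": {
  "moves": [
    [0.3,0,0,0,0,0],
    [0.6,0,0,0,0,0],
    [0.9,0,0,0,0,0],
    [1,0,0,0,0,0],
    [1,0,0,0,0,0]
  ]
}}

```text
clock: 21.45
tool_pos: [0.4278, -0.0789, 0.2166]
orientation: [-179.5, 0.4, -92.0]
force: [-0.9, 0.3, -0.3]
opening: 0.0525
```

```bash
python3 go.py
python3 - <<'E'
from h import *
s=snap('scene','scene14.png');t=snap('top')
cv2.imwrite('pics/top14.png',cv2.resize(t['pixels'][140:300,90:390,::-1],None,fx=2.6,fy=2.6,interpolation=cv2.INTER_CUBIC))
E
```

```text
t 21.45 pos [ 0.4278 -0.0789  0.2166] rpy [-179.49    0.35  -92.04] F [-0.89  0.3  -0.28] M [-0.019 -0.05   0.058] op 0.0525 J [ 15.5  -2.7 -28.9  -0.2 -63.2  72.5]
```

View pics/scene14.png

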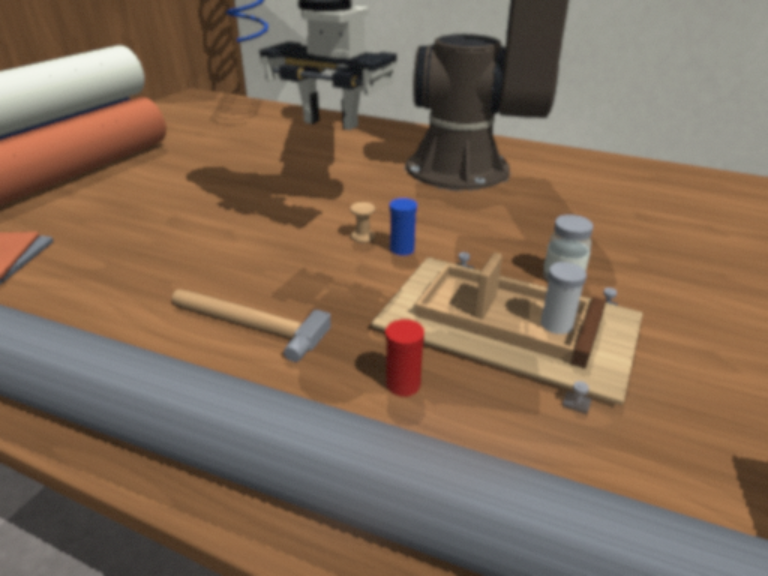

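View pics/top14.png

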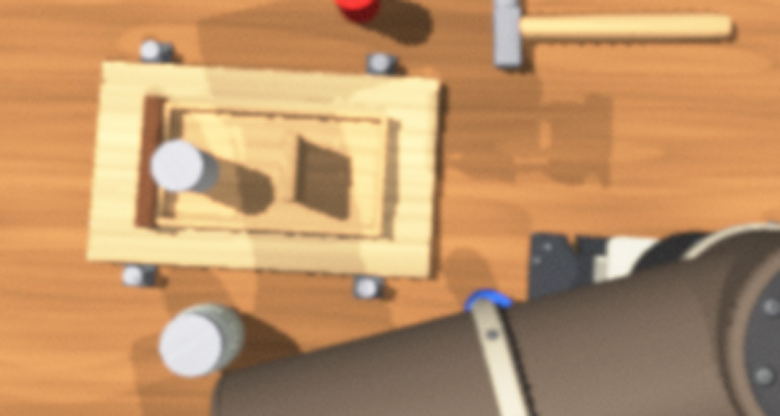

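The tray lies on the leaf, with its nose flush against the batten (150–165, 95–225 in the top crop). It is centred and square, the tin stands, the bystanders are unmoved, and the gripper is clear. Hand in.

Request:
{"op": "drive_tool", "data": {
  "moves": [
    [0,0,0,0,0,0],
    [0,0,0,0,0,0]
  ]
}}

```text
clock: 21.75
tool_pos: [0.4283, -0.0765, 0.2167]
orientation: [-179.5, 0.4, -91.9]
force: [-0.3, -0.6, 0.3]
opening: 0.0525
```

```bash
python3 -c "
from plant import ticket,sensors
print(sensors.get_obs()['clock'],ticket.close_job())"
```

```text
the job is handed in; nothing more can be done
21.75 None
```

The tray is on the leaf with its nose against the stop batten and the tin still standing in it. I handed the job in at 21.75 s; no verdict is reported.

- **What I did:**
  - I gripped the board, lined the tray up with the leaf while sliding it flat on the bench, and tipped the nose up 6.5° about the tail.
  - I set the nose down on the leaf at about 4.7° with the tail still on the bench. That puts the leaf top at about 17–17.5 mm.
  - I then raised the tail level and slid the tray along until the batten stopped it, at about 7 N including friction. I let go and moved clear.
- **Last checks:** In the final scene and top views, the nose looks flush and square on the batten and the tray looks centred. The hammer, spool and jar looked untouched, though the arm hid the spool in the last top view. After release the tool force read about 0 N.
- **One check that disagreed:** At about 14.5 s on the leaf, a 0.3 mm upward correction brought the vertical force to about −5 N. That is roughly the whole weight of tray and tin, so for part of that move of up to 60 mm the tray was barely touching the leaf, or just off it. I lowered it back within about 0.5 s and before sliding on, but it goes against "never carrying the tray through the air".

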